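# Clamp the graphite marver in its bench holder

## Robot

A 6-joint arm with a two-finger parallel gripper is mounted at the origin on the work surface. World frame = base frame: x ahead of the robot, y to its left, z up, the work surface at z = 0. Lengths are in mm, angles in rad, forces in N, time in s.
With the tool pointing down it reaches from about 300 to 775 mm from the base axis. Payload 14.6 kg.
Tool frame: the origin (TCP) lies midway between the tips of the shut fingers; the grasp point (between the pads) lies manip.grasp_offset behind it (manip.grasp_offset is the distance from the TCP to the grasp point, in mm); z points along the fingers, y is the direction in which the jaws open and shut (so a half turn about z gives the same grasp; the last joint's range is limited). The gripper opens to 94 mm and grips with 3 to 60 N. Pads are 16 mm wide; open, the fingers measure 119 mm over their backs; the gripper's body (75 mm by 177 mm) begins 78 mm behind the grasp point.
Start: joints at [1.036, 0.3, 1.521, -0, 1.321, -0.067], TCP at [248.004, 490.901, 205.446] pointing down, gripper open.
Joint ranges: [-3.03, 3.03], [-0.79, 2.21], [0.23, 2.52], [-1.04, 4.18], [0, 3.07], [-2.55, 2.55]. Speed limits (rad/s): [2.22, 2.22, 2.57, 3.14, 3.14, 3.14].

## Interface

Orientations are given as [roll, pitch, yaw] about the fixed x, y, z axes, in that order (R = Rz(yaw) Ry(pitch) Rx(roll)).
In Python, from cell import monitor, vision, order, manip gives the robot as it stands.
- The arm moves only by the shell command python3 -m jog 'ROWS' [FORCE]. ROWS is JSON, a list of rows, each a list of 7 numbers: the shift along the tool's x, y, z in cm, then the turn, a rotation vector about the tool's x, y, z in rad, then the opening in per cent of the stroke, from 0 (shut) to 100 (fully open). In form: [[tx, ty, tz, rx, ry, rz, jaw], ...]. A call has 1 to 8 rows; each row shifts and turns the commanded pose from where the row before left it, along the tool's axes as they then stand; what a row does not reach is not made up. A row lasts 1/10 s, in which the tool goes at most 50 mm and 8.59 degrees, less where a joint would pass 70% of its speed; a pose out of reach is approached as far as the arm can. A call is refused whole if a number of a shift passes 5 or a number of a turn 0.15, either way. A call with a gripper value outside its range is refused whole. The fingers move at their own pace and stop on an object; FORCE is the grip in N (left out, the last holds). Time passes only in rows, so rows that do not move let the fingers close. It gives the time, the measured TCP pose, the force and the opening at its end, in the units of the state.
- monitor.read_state(): the state, without advancing time (a new reading comes with each control period).
- vision.camera(name): name is "side" or "top" or "wrist"; returns a dict with "color" (480x640x3 uint8, blue, green, red), "fx", "fy", "cx", "cy" (pixels), "distortion" ([k1, k2, p1, p2, k3] as OpenCV has them; the pictures are not rectified), "cam_to_world" (4x4, takes a point from camera to world coordinates); the wrist camera has in their place "tool_from_camera" (4x4, takes a point from camera to tool coordinates, whose origin is the TCP and whose axes are the flange's). Camera axes: x right, y down, z forward; pixel columns grow to the right and rows downward; lengths in mm; the calibration is good to about 2 mm. A picture is of the moment at which its call begins: read the wrist's pose just before it. There is no depth.
- order.sign_off(): hands the job in, once; it reports no verdict.
The state is a dict: "clock": time; "joints": joint angles; "qd": joint speeds; "effort": joint torques, N m; "eef_pos": TCP position; "eef_rot": TCP orientation; "wrist_force": force on the tool from outside, world axes, zero at the start; "moment": the same for the moment, N m; "finger_gap": finger opening in mm.
Only numpy, scipy, OpenCV 4.12 (cv2) and the standard library are available. Lean on these libraries where they do the work, as an engineer would, in place of code of your own. Each camera call takes 0.05 s, during which the arm holds its last target.

## Task

Mount the graphite marver in the bench clamp: swing the clamp's lever fully open, lay the marver's square steel shank in the open channel and push it gently home until the graphite plate's shoulder meets the jaw block, then let go and swing the lever down until you feel its nose bear on the shank. Do not force it, the graphite chips easily, and leave the other things on the bench where they are.

Things in the scene. Friction and masses are not known exactly. Their poses are not given: they have to be found in the camera images.
- clamp: Bench clamp fixed to the bench. Origin on the bench, under the channel's centre line, in the plane of the jaw block's front face; x runs along the channel into the block, z up. Grey jaw block: x 0 to 64 mm, 52 wide, top at z 49. Open-topped channel right through along x: 15 wide, floor z 35, top 6 mm flared to 27. Ledge for the plate: x -88 to 0, 30 wide, top z 35. Flange 165 x 80, 10 high.
- clamp_seat (a point): Point on the clamp at the channel's mouth: channel centre, floor height (z 35 mm), in the plane of the jaw block's front face. Axes as the clamp's.
- clamp_lever (a joint): Lever angle, rad: steel bar 12 mm thick across the channel, a black ball at its end. Hinge axis along clamp x at clamp y -34, z 58 mm. 0: shut on an empty channel, bar level, ball beyond the block's +y side; grows as the ball swings up; 1.9: fully open, just past upright. On a seated shank its nose bears at about 0.09 and it stops. Stiff hinge: stays where left, about 1.5 N at the ball.
- lever_hinge (a point): Point on the lever's hinge axis, above the middle of the bar: clamp frame x 32, y -34, z 58 mm. Axes as the clamp's.
- lever_ball (a point): Centre of the lever's black ball (20 mm in diameter), 86 mm from the hinge; moves with the lever. At angle a it is at clamp frame x 32, y -34 + 86 cos a, z 58 + 86 sin a mm.
- marver: Marver, lying loose on the bench: black graphite plate 80 (x) x 44 (y) x 14 (z) mm with a bare square steel shank, 12 x 12 mm and 60 mm long, sticking out of one end along +x; undersides level. No wooden handle. About 150 g. Origin at the centre of the plate's underside; z up.
- marver_shoulder (a point): Point on the marver's underside in the middle of the plate's shoulder, the end face from which the shank comes out (marver frame x 40 mm). When home it coincides with clamp_seat.
- mug: Ochre ceramic mug, 84 mm across, 98 mm high, handle on its +y side; bystander. Origin under its centre.
- paddle: Graphite hand paddle with a turned wooden handle, 235 mm long along x, plate 80 x 60 x 12 mm at the +x end; bystander, not the marver. Origin at mid-length on its underside.
- tin: Small round glass jar with a metal lid, 48 mm across, 40 mm high; bystander. Origin under its centre.
- tweezers: Steel tweezers lying flat, 140 mm long along x, 10 mm high; bystander. Origin under the middle.
- dish: Round terracotta dish, 110 mm across, 22 mm high; bystander. Origin under its centre.

How it is judged (in metres and radians):
On the way, in this order (a step that is already met when the one before it is completed fails the run):
1. the clamp's lever is swung open (beyond 1.3 rad) (value of joint clamp_lever above 1.3 rad), for 0.2 s.
2. the marver lies home in the channel, its shoulder at the jaw block, with the lever still open (beyond 0.7 rad) (x of marver_shoulder in the frame of clamp_seat between -0.0035 and 0.003 m and y of marver_shoulder in the frame of clamp_seat between -0.004 and 0.004 m and z of marver_shoulder in the frame of clamp_seat between -0.003 and 0.003 m and angle between the x axis of marver and the x axis of clamp, either way round below 0.07 rad and angle between marver's own z axis and vertical below 0.06 rad and value of joint clamp_lever above 0.7 rad), for 0.2 s.
At the end, for the whole second after the job is handed in: Marver flat in the clamp: shoulder within 3.5 mm of the jaw block's face, within 4 mm of the channel's centre line, on the floor within 3 mm, in line within 0.07 rad, level within 0.06 rad; lever down on the shank (0.05 to 0.14 rad); all at rest (x of marver_shoulder in the frame of clamp_seat between -0.0035 and 0.003 m and y of marver_shoulder in the frame of clamp_seat between -0.004 and 0.004 m and z of marver_shoulder in the frame of clamp_seat between -0.003 and 0.003 m and angle between the x axis of marver and the x axis of clamp, either way round below 0.07 rad and angle between marver's own z axis and vertical below 0.06 rad and value of joint clamp_lever between 0.05 and 0.14 rad and linear speed of marver below 0.02 m/s and velocity of joint clamp_lever below 0.05 rad/s); the robot touches nothing.
It fails at once if another thing on the bench (mug, paddle, jar, tweezers, dish) was moved by more than 40 mm (distance of any of mug, paddle, tin, tweezers, dish from where it was at the start of the episode above 0.04 m).
It fails at once if the marver was rammed or crushed in the clamp (over 90 N between them) (contact force between marver and clamp above 90 N).
It also fails if it takes over 72 s, if anything falls off the work surface, if the arm or the gripper's body presses on something with over 40 N, if the wrist force passes 120 N, or if a joint passes its speed limit or range.

## Working session

There is one attempt and no reset: what is moved stays moved. The work goes in short steps, Python scripts to look and compute and a shell command to move; the robot and the scene stay as the last step left them, time stands still between calls to the robot, and variables do not carry over. Pictures are saved under pics/ and viewed, and the job is handed in when it is done.

```bash
ls; mkdir -p pics
python3 - <<'E'
from cell import monitor, vision, order, manip
import cv2
s=monitor.read_state(); print(s, manip.grasp_offset)
for n in ("top","side","wrist"):
    c=vision.camera(n); cv2.imwrite(f"pics/{n}0.png",c["color"])
    print(n,c["fx"],c["cx"],c["cy"],c["distortion"],c.get("cam_to_world",c.get("tool_from_camera")))
E
```

```text
pics
{'clock': 0.0, 'joints': array([ 1.03641923e+00,  3.00470012e-01,  1.52156819e+00,  5.93502322e-06,
        1.32071662e+00, -6.66340902e-02]), 'qd': array([ 0.00170291, -0.00115041, -0.00029766,  0.00028979, -0.00157779,
        0.00013522]), 'effort': array([-5.38113436e-04, -5.31809449e+01, -3.52719498e+01,  7.06688385e-02,
        2.44615262e-02, -1.13250030e-04]), 'eef_pos': array([247.86424725, 490.68834881, 204.89238667]), 'eef_rot': array([-3.14043345e+00, -8.31184692e-05,  2.67384812e+00]), 'wrist_force': array([ 0.14226464, -0.15849484,  0.5816724 ]), 'moment': array([ 0.02732326,  0.02207302, -0.0073795 ]), 'finger_gap': 94.14095799024919} 18.8
top 533.3728279118745 314.1661582680283 238.61596903221476 [0.0369794 0.        0.        0.        0.       ] [[ 9.25668747e-03 -9.84846103e-01  1.73183333e-01  3.84521412e+02]
 [-9.99897602e-01 -7.22609882e-03  1.23519065e-02 -1.76269161e+01]
 [-1.09132871e-02 -1.73279937e-01 -9.84812146e-01  1.33223511e+03]
 [ 0.00000000e+00  0.00000000e+00  0.00000000e+00  1.00000000e+00]]
side 454.32117600186734 324.51965546157976 238.0906648150777 [-0.02538646  0.          0.          0.          0.        ] [[ 9.55881892e-01 -1.86750374e-01  2.26746790e-01  3.32647730e+02]
 [-2.93541974e-01 -5.78129101e-01  7.61314555e-01 -8.47321455e+02]
 [-1.10868604e-02 -7.94286498e-01 -6.07442212e-01  7.19551916e+02]
 [ 0.00000000e+00  0.00000000e+00  0.00000000e+00  1.00000000e+00]]
wrist 400.19356064668006 327.2081836227255 239.16346211328818 [-0.03129152  0.          0.          0.          0.        ] [[-7.98809074e-04 -9.66528214e-01 -2.56559104e-01  7.35687700e+01]
 [ 9.99999137e-01 -1.03967359e-03  8.03189085e-04 -1.42578965e+00]
 [-1.04304264e-03 -2.56558241e-01  9.66528210e-01 -1.80148568e+02]
 [ 0.00000000e+00  0.00000000e+00  0.00000000e+00  1.00000000e+00]]
```

View pics/top0.png

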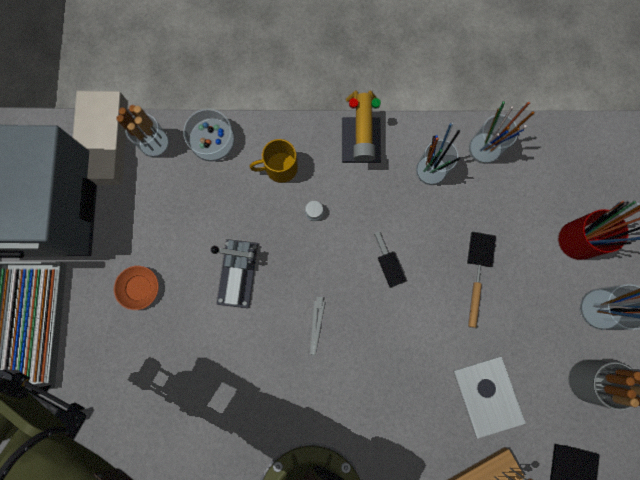

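View pics/side0.png

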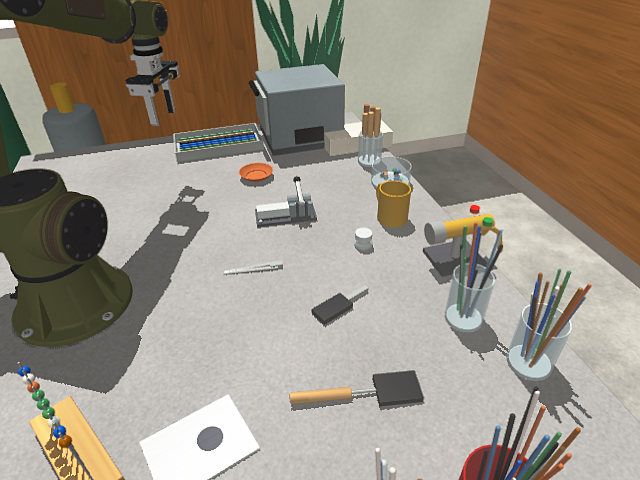

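View pics/wrist0.png

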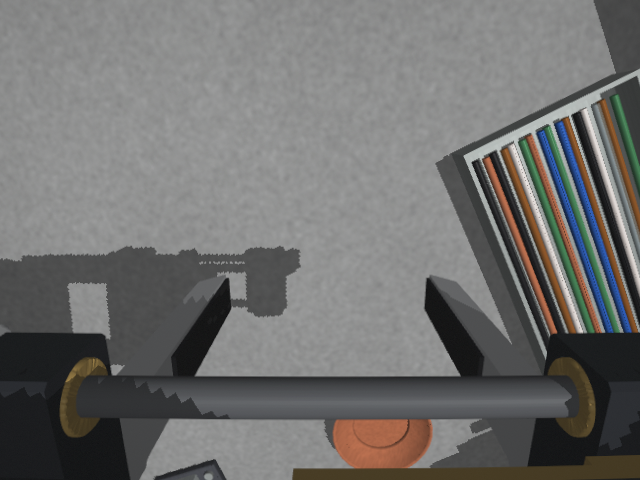

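Run:
```python
import cv2,numpy as np
t=cv2.imread("pics/top0.png"); s=cv2.imread("pics/side0.png")
a=cv2.resize(t[220:320,195:275],None,fx=6,fy=6,interpolation=cv2.INTER_CUBIC)
b=cv2.resize(t[220:300,355:415],None,fx=5,fy=5,interpolation=cv2.INTER_CUBIC)
o=np.zeros((600,790,3),np.uint8);o[:600,:480]=a;o[:400,485:785]=b
cv2.imwrite("pics/c1.png",o)
a=cv2.resize(s[170:235,245:325],None,fx=7,fy=7,interpolation=cv2.INTER_CUBIC)
cv2.imwrite("pics/c2.png",a)
```

```text
(no output)
```

View pics/c1.png

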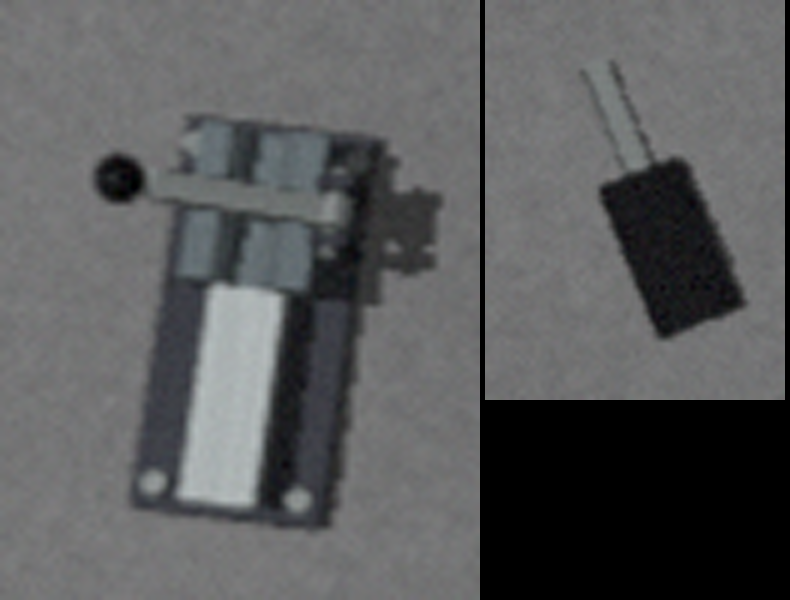

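View pics/c2.png

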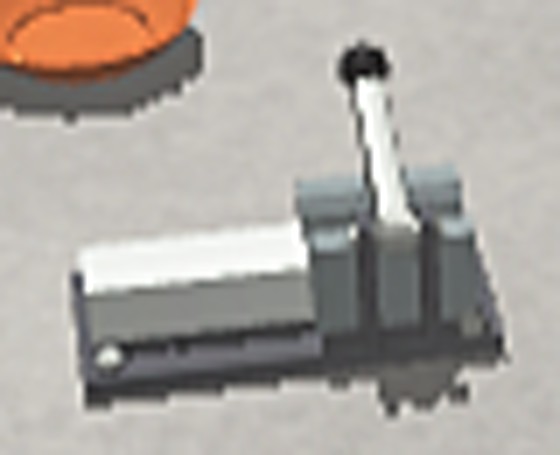

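```bash
cat > h.py <<'E'
from cell import monitor, vision, order, manip
import cv2,numpy as np
from scipy.spatial.transform import Rotation as R
def T(s):
    M=np.eye(4);M[:3,:3]=R.from_euler('xyz',s["eef_rot"]).as_matrix();M[:3,3]=s["eef_pos"];return M
def cam(n):
    s=monitor.read_state(); c=vision.camera(n)
    c["C"]=c["cam_to_world"] if n!="wrist" else T(s)@np.array(c["tool_from_camera"])
    c["K"]=np.array([[c["fx"],0,c["cx"]],[0,c["fy"],c["cy"]],[0,0,1.]]);c["d"]=np.array(c["distortion"]);c["s"]=s
    return c
def ray(c,uv):
    p=cv2.undistortPoints(np.array(uv,float).reshape(-1,1,2),c["K"],c["d"])[:,0]
    C=np.array(c["C"]);d=np.c_[p,np.ones(len(p))]@C[:3,:3].T
    return C[:3,3],d
def onz(c,uv,z):
    o,d=ray(c,uv);return o+d*((z-o[2])/d[:,2])[:,None]
def tri(cs,uvs):
    A=np.zeros((3,3));b=np.zeros(3);L=[]
    for c,uv in zip(cs,uvs):
        o,d=ray(c,[uv]);d=d[0]/np.linalg.norm(d[0]);P=np.eye(3)-np.outer(d,d);A+=P;b+=P@o;L.append((o,P))
    x=np.linalg.solve(A,b);return x,[np.linalg.norm(P@(x-o)) for o,P in L]
def proj(c,X):
    C=np.linalg.inv(np.array(c["C"]));X=np.atleast_2d(X)@C[:3,:3].T+C[:3,3]
    return cv2.projectPoints(X,np.zeros(3),np.zeros(3),c["K"],c["d"])[0][:,0]
def blob(m,seed=None):
    n,l,st,ce=cv2.connectedComponentsWithStats(m.astype(np.uint8))
    i=l[seed[1],seed[0]] if seed else 1+np.argmax(st[1:,4])
    mm=(l==i).astype(np.uint8)
    cn=max(cv2.findContours(mm,0,1)[0],key=cv2.contourArea)
    return mm,st[i],ce[i],cv2.boxPoints(cv2.minAreaRect(cn))
E
python3 - <<'E'
from h import *
ct,cs=cam("top"),cam("side")
it,is_=ct["color"],cs["color"]
gt=it.max(2)
# marver
m=gt<60; _,st,ce,bx=blob(m,(391,270)); print("marver px",st,ce,bx.round(1)); P=onz(ct,bx,14);print(P.round(1),[np.linalg.norm(P[i]-P[i-1]).round(1) for i in range(4)],P.mean(0))
# ledge
m=it.min(2)>165; _,st,ce,bx=blob(m,(236,285)); print("ledge",st,bx.round(1)); P=onz(ct,bx,35);print(P.round(1),[np.linalg.norm(P[i]-P[i-1]).round(1) for i in range(4)],P.mean(0))
# ball
bt=blob(gt<40,(214,250))
gs=is_.max(2); print(is_[178:184,295:300].max(2))
bs=blob(gs<60,(296,179)); print(bt[1:3],bs[1:3]); print(tri([ct,cs],[bt[2],bs[2]]))
E
```

```text
marver px [378 252  29  36 600] [391.82833333 268.99833333] [[377.  257.4]
 [394.4 250.2]
 [406.9 280.4]
 [389.5 287.6]]
[[ 570.  -158.1   14. ]
 [ 588.4 -201.6   14. ]
 [ 513.3 -230.8   14. ]
 [ 495.3 -187.7   14. ]] [np.float64(80.4), np.float64(47.2), np.float64(80.6), np.float64(46.7)] [ 541.75159354 -194.55433683   14.        ]
ledge [226 268  15  36 364] [[225.2 302. ]
 [230.3 267.7]
 [240.8 269.3]
 [235.7 303.6]]
[[455.4 212.5  35. ]
 [538.8 203.2  35. ]
 [535.2 177.4  35. ]
 [451.8 187.   35. ]] [np.float64(25.7), np.float64(84.0), np.float64(26.0), np.float64(83.9)] [495.30439827 195.02458702  35.        ]
[[ 48  65  52  42  24]
 [ 43  50  46  39  25]
 [ 32  37  30  78  26]
 [ 36 221 181 187 134]
 [ 88 255 255 244 215]
 [122 255 250 235 218]]
(array([212, 246,   7,   8,  38], dtype=int32), array([214.73684211, 249.39473684])) (array([294, 177,   6,   5,  20], dtype=int32), array([296.4, 178.8]))
(array([575.8667294 , 233.56850981,  83.60941378]), [np.float64(0.5588888110483264), np.float64(0.5588888110485738)])
```

```bash
cat >> h.py <<'E'
def plan(pos,rot,n,jaw,s=None):
    """rows from the present pose to pos (mm), rot (rpy), in n rows"""
    s=s or monitor.read_state();M=T(s);R0=R.from_matrix(M[:3,:3]);R1=R.from_euler('xyz',rot)
    w=(R0.inv()*R1).as_rotvec(); d=np.array(pos)-M[:3,3]
    for i in range(n):
        Ri=R0*R.from_rotvec(w*i/n); t=Ri.inv().apply(d/n)/10
        print(np.r_[t,w/n].round(2 if n>1 else 3).tolist()+[jaw])
    print("dist",np.linalg.norm(d).round(1),"ang",np.linalg.norm(w).round(3))
E
python3 - <<'E'
from h import *
plan([560,210,200],[np.pi,0,1.46],12,100)
E
```

```text
[-3.38, -0.92, 0.04, -0.0, 0.0, 0.1, 100]
[-3.45, -0.57, 0.04, -0.0, 0.0, 0.1, 100]
[-3.49, -0.22, 0.04, -0.0, 0.0, 0.1, 100]
[-3.5, 0.13, 0.04, -0.0, 0.0, 0.1, 100]
[-3.46, 0.49, 0.04, -0.0, 0.0, 0.1, 100]
[-3.4, 0.83, 0.04, -0.0, 0.0, 0.1, 100]
[-3.3, 1.17, 0.04, -0.0, 0.0, 0.1, 100]
[-3.16, 1.5, 0.04, -0.0, 0.0, 0.1, 100]
[-2.99, 1.81, 0.04, -0.0, 0.0, 0.1, 100]
[-2.79, 2.1, 0.04, -0.0, 0.0, 0.1, 100]
[-2.57, 2.38, 0.04, -0.0, 0.0, 0.1, 100]
[-2.31, 2.62, 0.04, -0.0, 0.0, 0.1, 100]
dist 419.9 ang 1.214
```

```bash
python3 -m jog '[[-3.4,-0.9,0.04,0,0,0.1,100],[-3.45,-0.6,0.04,0,0,0.1,100],[-3.5,-0.2,0.04,0,0,0.1,100],[-3.5,0.1,0.04,0,0,0.1,100],[-3.5,0.5,0.04,0,0,0.1,100],[-3.4,0.8,0.04,0,0,0.1,100],[-3.3,1.2,0.04,0,0,0.1,100],[-3.2,1.5,0.04,0,0,0.1,100]]' 10
python3 -m jog '[[-3.0,1.8,0.04,0,0,0.1,100],[-2.8,2.1,0.04,0,0,0.1,100],[-2.6,2.4,0.04,0,0,0.1,100],[-2.3,2.6,0.04,0,0,0.1,100],[0,0,0,0,0,0,100],[0,0,0,0,0,0,100]]'
python3 - <<'E'
from h import *
c=cam("wrist"); cv2.imwrite("pics/w1.png",c["color"]); s=monitor.read_state(); print(s["eef_pos"],s["eef_rot"],s["joints"])
np.savez("w1.npz",C=c["C"],K=c["K"],d=c["d"])
E
```

```text
clock: 1.05
eef_pos: [458.3, 302.4, 202.2]
eef_rot: [-3.142, -0.0, 1.87]
wrist_force: [0.8, 0.7, 1.1]
finger_gap: 93.9
clock: 1.65
eef_pos: [562.3, 210.3, 200.2]
eef_rot: [-3.141, 0.0, 1.474]
wrist_force: [0.0, 0.2, 0.7]
finger_gap: 93.6
[561.91843521 210.97412041 200.41453938] [-3.14099294e+00  9.72837926e-05  1.47485281e+00] [2.98088947e-01 4.16547767e-01 1.37543093e+00 1.43897887e-04
 1.35020507e+00 3.94000969e-01]
```

View pics/w1.png

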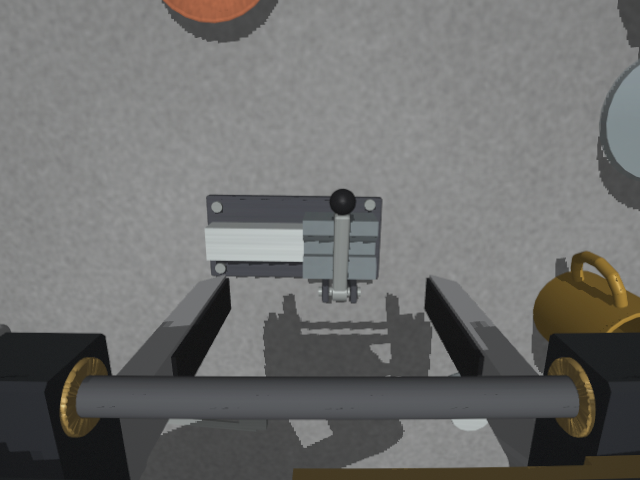

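Run:
```python
from h import *
z=np.load("w1.npz");c=dict(C=z["C"],K=z["K"],d=z["d"]);im=cv2.imread("pics/w1.png")
m=im.min(2)>165;mm,st,ce,bx=blob(m,(250,243));print(st,bx.round(1))
P=onz(c,bx,35);print(P.round(1),[np.linalg.norm(P[i]-P[i-1]).round(1) for i in range(4)])
ctr=P.mean(0); i=np.argmax([np.linalg.norm(P[i]-P[i-1]) for i in range(4)]);v=P[i]-P[i-1];v*=np.sign(v[0]);yaw=np.arctan2(v[1],v[0]);print("ctr",ctr,"yaw",yaw)
u=np.array([np.cos(yaw),np.sin(yaw),0]);n=np.array([-u[1],u[0],0]);
# block front: right side of ledge px
o=ctr+44*u;print("origin",o)
g=im.max(2);b=blob(g<45,(342,202));print(b[1:3])
B=o+32*u; 
# ball ray meets plane clamp x=32
O,d=ray(c,[b[2]]);d=d[0];t=((B-O)@u)/(d@u) if abs(d@u)>.05 else None;
for zz in(80,84,88):
  X=onz(c,[b[2]],zz)[0];print(zz,(X-o)@u,(X-o)@n)
# flange outline in dark
fl=np.array([[207,195],[382,197],[379,277],[207,277]]);print(onz(c,fl,10).round(1))
# channel centre line on the block: print luminance column at x=320..
print(g[215:285,320].tolist())
print(g[215:285,368].tolist())
```

```text
[ 205  229   99   32 3044] [[205. 229.]
 [303. 229.]
 [303. 260.]
 [205. 260.]]
[[453.4 211.7  35. ]
 [540.3 203.2  35. ]
 [537.  174.5  35. ]
 [448.3 183.2  35. ]] [np.float64(29.0), np.float64(87.3), np.float64(28.8), np.float64(89.1)]
ctr [494.75507555 193.15572108  35.        ] yaw -0.0969982145620718
origin [538.54824741 188.89448905  35.        ]
(array([     0,      0,    640,    480, 284304], dtype=int32), array([322.09627371, 227.8631676 ]))
80 17.928472623677656 26.00803681287151
84 17.987000609518184 26.94901598081907
88 18.045528595358824 27.88999514876664
[[452.5 238.6  10. ]
 [614.8 220.7  10. ]
 [606.9 142.   10. ]
 [438.4 158.4  10. ]]
[83, 83, 84, 83, 83, 99, 125, 131, 130, 130, 130, 130, 130, 129, 130, 130, 131, 131, 132, 126, 105, 83, 83, 84, 81, 76, 72, 87, 117, 130, 130, 130, 130, 130, 130, 130, 130, 131, 122, 97, 84, 101, 128, 130, 128, 128, 130, 129, 130, 129, 130, 131, 131, 130, 130, 129, 129, 129, 129, 130, 130, 131, 131, 118, 83, 74, 74, 102, 135, 134]
[85, 86, 85, 84, 84, 86, 107, 133, 133, 134, 133, 134, 133, 133, 133, 134, 134, 133, 132, 132, 122, 94, 85, 87, 86, 82, 74, 80, 108, 133, 133, 133, 134, 134, 134, 133, 133, 132, 132, 117, 86, 90, 112, 132, 133, 133, 134, 133, 133, 133, 133, 132, 132, 133, 133, 134, 133, 134, 134, 134, 134, 133, 133, 130, 111, 73, 74, 75, 86, 117]
```

Run:
```python
from h import *
z=np.load("w1.npz");c=dict(C=z["C"],K=z["K"],d=z["d"]);im=cv2.imread("pics/w1.png");g=im.max(2).astype(float)
def edge(col,a,b,up):
    p=g[a:b,col];d=np.diff(p);d=d if up else -d;d=np.clip(d,0,None);return a+.5+(d*np.arange(len(d))).sum()/d.sum()
cols=np.arange(212,298,4)
top=onz(c,[[k,edge(k,222,236,True)] for k in cols],35);bot=onz(c,[[k,edge(k,252,268,False)] for k in cols],35)
for nm,P in(("+y",top),("-y",bot)):
    f=np.polyfit(P[:,0],P[:,1],1);print(nm,np.arctan(f[0]),np.polyval(f,500),np.std(P[:,1]-np.polyval(f,P[:,0])))
b=g.copy();b=(g<35)[180:225,320:365];mm,st,ce,_=blob(b,(22,22));uv=ce+[320,180];print(st,uv)
for zz in(80,84,88): print(zz,onz(c,[uv],zz))
def e2(row,a,b):
    p=g[row,a:b];d=np.abs(np.diff(p));return a+.5+(d*np.arange(len(d))).sum()/d.sum()
print(g[240,200:210],g[240,298:310])
print(onz(c,[[e2(r,298,308),r] for r in(235,245,255)],35),onz(c,[[e2(r,200,210),r] for r in(235,245,255)],35))
```

```text
+y -0.09963459078685367 208.84108647142529 0.09344773133612054
-y -0.11117028421351897 177.42647917359398 0.054407392743324706
[   0    0   45   45 1689] [341.95677916 201.84132623]
80 [[575.9382574 231.7250701  80.       ]]
84 [[575.8608573  232.40714409  84.        ]]
88 [[575.7834572  233.08921807  88.        ]]
[142. 142. 141. 143. 143. 173. 187. 187. 187. 187.] [190. 190. 190. 190. 178. 125.  74.  75.  75.  74.  74.  74.]
[[539.08959623 197.79395632  35.        ]
 [538.92338518 188.51769714  35.        ]
 [537.46235288 179.24314336  35.        ]] [[451.99103601 206.34276949  35.        ]
 [450.86504647 197.13115927  35.        ]
 [449.71452591 187.79653535  35.        ]]
```

Run:
```python
from h import *
plan([576,233,65],[np.pi,0,1.465],5,60)
```

```text
[0.47, 0.24, 2.71, -0.0, 0.0, 0.0, 60]
[0.47, 0.24, 2.71, -0.0, 0.0, 0.0, 60]
[0.47, 0.24, 2.71, -0.0, 0.0, 0.0, 60]
[0.47, 0.24, 2.71, -0.0, 0.0, 0.0, 60]
[0.47, 0.23, 2.71, -0.0, 0.0, 0.0, 60]
dist 137.9 ang 0.01
```

```bash
python3 -m jog '[[1.2,0.6,0,0,0,0.01,70],[1.15,0.6,2,0,0,0,60],[0,0,3,0,0,0,60],[0,0,3,0,0,0,60],[0,0,3,0,0,0,60],[0,0,2.55,0,0,0,60],[0,0,0,0,0,0,60],[0,0,0,0,0,0,60]]' 10
python3 - <<'E'
from h import *
c=cam("wrist"); cv2.imwrite("pics/w2.png",c["color"]); s=monitor.read_state(); print(s["eef_pos"],s["eef_rot"],s["wrist_force"])
E
```

```text
clock: 2.5
eef_pos: [576.4, 233.6, 66.1]
eef_rot: [3.141, -0.0, 1.465]
wrist_force: [-0.4, -0.2, 0.8]
finger_gap: 56.5
[577.00890732 233.63464868  66.90863392] [ 3.13971942e+00 -8.84454231e-04  1.46495719e+00] [ 0.30098957 -0.3979927   1.09786356]
```

View pics/w2.png

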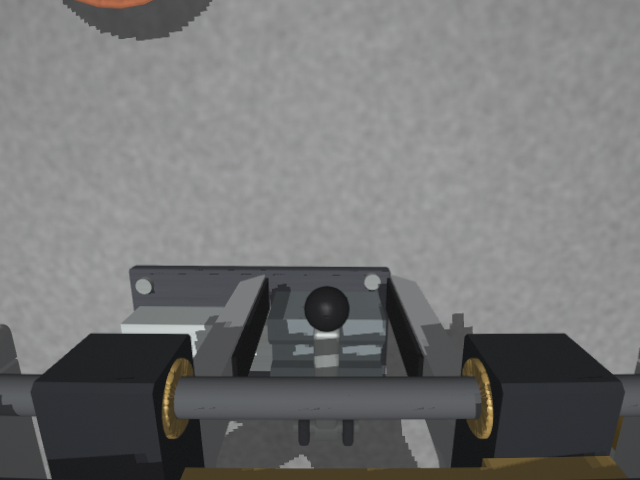

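```bash
python3 -m jog '[[0,0,0,0,0,0,10],[0,0,0,0,0,0,10],[0,0,0,0,0,0,10],[0,0,0,0,0,0,10],[0,0,0,0,0,0,10],[0,0,0,0,0,0,10]]' 10
python3 - <<'E'
# arc increments of ball in tool frame: tool x ~ clamp +y, tool z = down
import numpy as np
a=np.array([.305]+list(np.arange(.45,1.90,.14))+[1.88]);y=86*np.cos(a);z=86*np.sin(a)
for i in range(1,len(a)): print(a[i].round(2),((y[i]-y[i-1])/10).round(2),(-(z[i]-z[i-1])/10).round(2))
E
```

```text
clock: 3.15
eef_pos: [576.0, 233.0, 65.0]
eef_rot: [-3.14, 0.0, 1.464]
wrist_force: [-5.0, 1.1, 0.8]
finger_gap: 18.8
0.45 -0.46 -1.16
0.59 -0.6 -1.04
0.73 -0.74 -0.95
0.87 -0.86 -0.84
1.01 -0.97 -0.71
1.15 -1.06 -0.57
1.29 -1.13 -0.41
1.43 -1.18 -0.25
1.57 -1.2 -0.09
1.71 -1.2 0.08
1.85 -1.18 0.25
1.88 -0.25 0.07
```

```bash
python3 -m jog '[[-0.46,0,-1.16,0,0,0,10],[-0.6,0,-1.04,0,0,0,10],[-0.74,0,-0.95,0,0,0,10],[-0.86,0,-0.84,0,0,0,10],[0,0,0,0,0,0,10]]'
```

```text
clock: 3.65
eef_pos: [573.1, 205.3, 106.4]
eef_rot: [-3.14, 0.0, 1.463]
wrist_force: [-8.1, 0.9, 2.1]
finger_gap: 19.0
```

```bash
python3 -m jog '[[-0.97,0,-0.71,0,0,0,10],[-1.06,0,-0.57,0,0,0,10],[-1.13,0,-0.41,0,0,0,10],[-1.18,0,-0.25,0,0,0,10],[-1.2,0,-0.09,0,0,0,10],[-1.2,0,0.08,0,0,0,10],[-1.18,0,0.25,0,0,0,10],[0,0,0,0,0,0,10]]'
python3 - <<'E'
from h import *
c=cam("side"); cv2.imwrite("pics/s3.png",cv2.resize(c["color"][60:260,180:400],None,fx=3,fy=3)); s=monitor.read_state(); print(s["eef_pos"],s["wrist_force"],s["finger_gap"])
E
```

```text
clock: 4.45
eef_pos: [564.4, 125.9, 123.0]
eef_rot: [-3.14, 0.001, 1.463]
wrist_force: [-10.9, -1.7, 5.4]
finger_gap: 16.5
[564.44775991 126.36619397 123.03165255] [-10.34544106  -1.65836355   7.04808522] 16.244807009711906
```

View pics/s3.png

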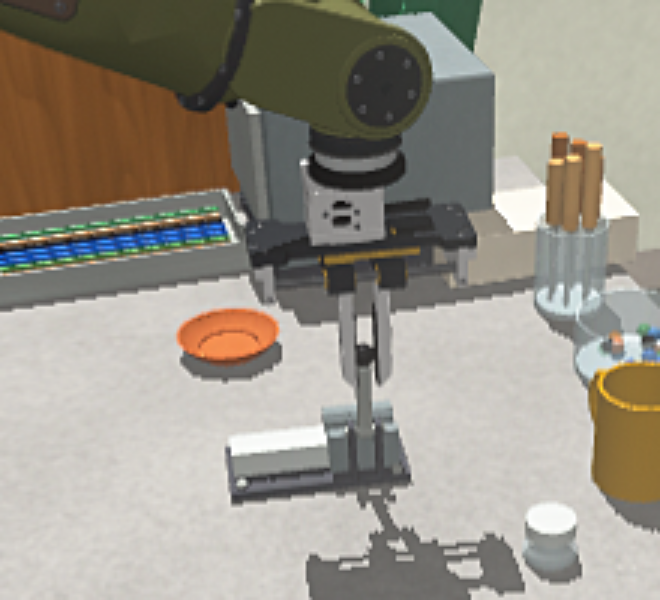

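```bash
python3 -m jog '[[0,0,0,0,0,0,60],[0,0,0,0,0,0,60],[0,0,0,0,0,0,60],[0,0,-3,0,0,0,60],[0,0,-4,0,0,0,60],[0,0,-4,0,0,0,100],[0,0,0,0,0,0,100]]'
python3 - <<'E'
from h import *
c=cam("side"); cv2.imwrite("pics/s4.png",cv2.resize(c["color"][60:260,180:400],None,fx=3,fy=3)); t=cam("top");cv2.imwrite("pics/t4.png",cv2.resize(t["color"][200:320,180:320],None,fx=4,fy=4));s=monitor.read_state(); print(s["eef_pos"],s["wrist_force"],s["finger_gap"])
E
```

```text
clock: 5.2
eef_pos: [567.1, 127.9, 238.0]
eef_rot: [3.133, -0.002, 1.464]
wrist_force: [0.3, 0.2, 0.0]
finger_gap: 68.9
[565.55798574 127.61497925 232.57937911] [-0.40697306  0.68497313 -0.61273581] 76.6238943488723
```

View pics/s4.png

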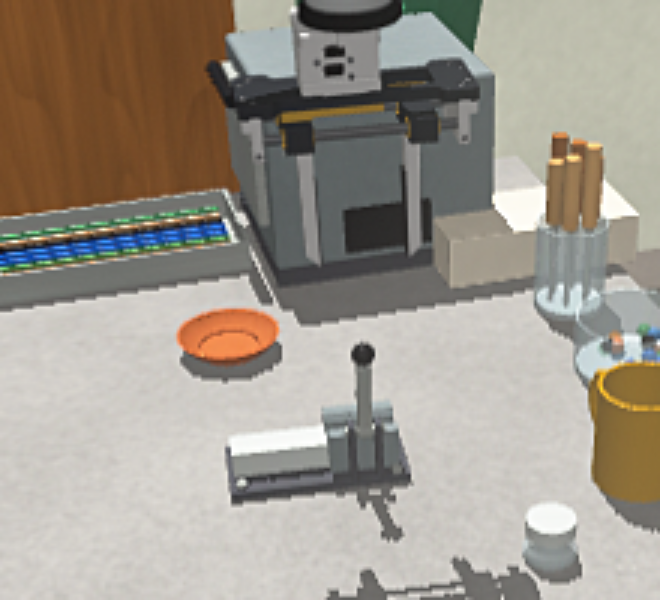

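View pics/t4.png

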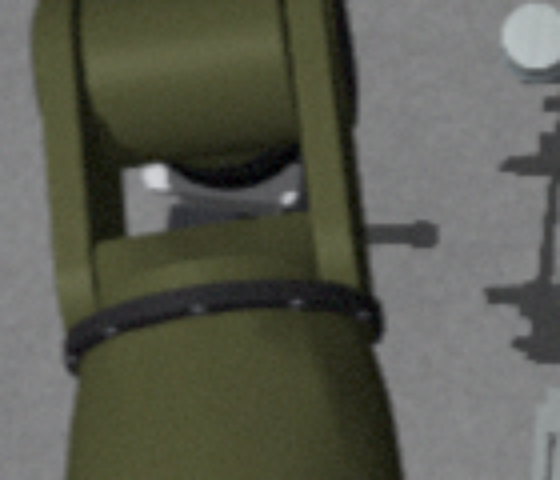

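Run:
```python
from h import *
c=cam("side");o,d=ray(c,[[180+362/3-.33,60+353/3-.33]]);d=d[0]
O=np.array([538.7,189.4,0]);u=np.array([np.cos(.106),-np.sin(.106),0]);n=np.array([-u[1],u[0],0])
t=((O+32*u-o)@u)/(d@u);X=o+t*d;y=(X-O)@n+34;z=X[2]-58;print(X,y,z,np.hypot(y,z),np.arctan2(z,y))
m=np.array([541.7,-194.6]);v=np.array([np.cos(.374),np.sin(.374)])
p=m+v*(-10);print(p)
plan([p[0],p[1],215],[np.pi,0,.374],11,100)
```

```text
[566.35247538 146.84175468 137.01759683] -5.393700503200989 79.01759683265311 79.20146851117056 1.6389500925516614
[ 532.39126571 -198.25341838]
[-2.98, 0.02, 0.15, -0.0, 0.0, 0.1, 100]
[-2.96, 0.31, 0.15, -0.0, 0.0, 0.1, 100]
[-2.91, 0.61, 0.15, -0.0, 0.0, 0.1, 100]
[-2.84, 0.89, 0.15, -0.0, 0.0, 0.1, 100]
[-2.74, 1.17, 0.15, -0.0, 0.0, 0.1, 100]
[-2.61, 1.43, 0.15, -0.0, 0.0, 0.1, 100]
[-2.45, 1.68, 0.15, -0.0, 0.0, 0.1, 100]
[-2.28, 1.92, 0.15, -0.0, 0.0, 0.1, 100]
[-2.08, 2.13, 0.15, -0.0, 0.0, 0.1, 100]
[-1.85, 2.33, 0.15, -0.0, 0.0, 0.1, 100]
[-1.61, 2.5, 0.15, -0.0, 0.0, 0.1, 100]
dist 327.9 ang 1.09
```

Run:
```python
from h import *
c=cam("wrist"); cv2.imwrite("pics/w5.png",c["color"]);np.savez("w5.npz",C=c["C"],K=c["K"],d=c["d"]);print(c["s"]["eef_pos"])
```

```text
[565.13314879 127.57652405 231.36884592]
```

View pics/w5.png

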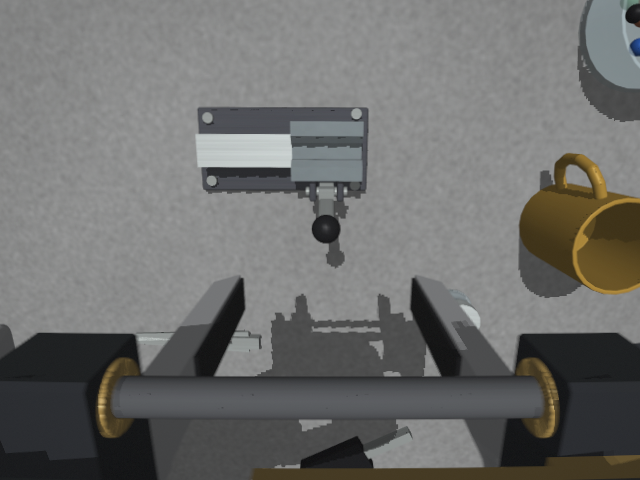

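```bash
python3 - <<'E'
from h import *
z=np.load("w5.npz");c=dict(C=z["C"],K=z["K"],d=z["d"])
O=np.array([538.7,189.4,0]);u=np.array([np.cos(.106),-np.sin(.106),0]);n=np.array([-u[1],u[0],0])
for zz in(136,140,144):
    X=onz(c,[[326,229]],zz)[0];print(zz,(X-O)@u,(X-O)@n+34,np.arctan2(zz-58,(X-O)@n+34))
E
python3 -m jog '[[-3,0,0.15,0,0,0.1,100],[-3,0.3,0.15,0,0,0.1,100],[-2.9,0.6,0.15,0,0,0.1,100],[-2.8,0.9,0.15,0,0,0.1,100],[-2.7,1.2,0.15,0,0,0.1,100],[-2.6,1.4,0.15,0,0,0.1,100],[-2.5,1.7,0.15,0,0,0.1,100],[-2.3,1.9,0.15,0,0,0.1,100]]'
python3 -m jog '[[-2.1,2.1,0.15,0,0,0.1,100],[-1.9,2.3,0.15,0,0,0.1,100],[-1.6,2.5,0.15,0,0,0.1,100],[0,0,0,0,0,0,100],[0,0,0,0,0,0,100]]'
python3 - <<'E'
from h import *
c=cam("wrist"); cv2.imwrite("pics/w6.png",c["color"]);np.savez("w6.npz",C=c["C"],K=c["K"],d=c["d"]);print(c["s"]["eef_pos"],c["s"]["eef_rot"])
E
```

```text
136 32.301808723728584 -17.305315177441607 1.7891229433800884
140 32.320378157093714 -16.352245355481088 1.767631849257306
144 32.33894759045884 -15.39917553352057 1.747978791236342
clock: 6.2
eef_pos: [539.7, -110.5, 218.6]
eef_rot: [-3.14, 0.001, 0.66]
wrist_force: [1.2, 0.2, -0.2]
finger_gap: 94.1
clock: 6.7
eef_pos: [529.4, -197.9, 214.4]
eef_rot: [-3.14, 0.001, 0.364]
wrist_force: [-0.7, -0.2, 0.6]
finger_gap: 93.9
[ 529.4342764  -197.93027371  214.41848802] [-3.14014844e+00  1.26043727e-03  3.64110064e-01]
```

View pics/w6.png

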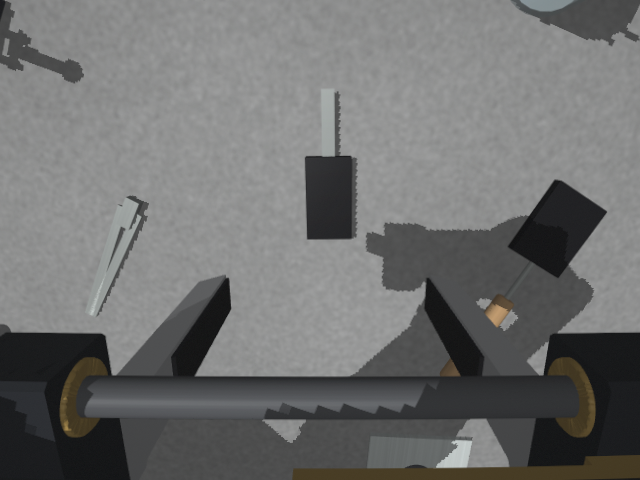

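Run:
```python
from h import *
z=np.load("w6.npz");c=dict(C=z["C"],K=z["K"],d=z["d"]);im=cv2.imread("pics/w6.png");g=im.max(2)
print(g[200,298:362].tolist()); print(g[230:246,330].tolist(),g[150:164,315].tolist())
print(g[120,312:348].tolist()); print(g[84:94,328].tolist())
```

```text
[151, 149, 147, 147, 148, 148, 148, 132, 65, 49, 48, 48, 47, 48, 47, 47, 45, 46, 47, 46, 46, 46, 46, 46, 44, 45, 44, 45, 45, 43, 44, 43, 44, 43, 43, 43, 43, 44, 42, 43, 44, 43, 43, 44, 42, 43, 44, 41, 42, 43, 42, 43, 40, 49, 75, 81, 81, 80, 87, 118, 147, 148, 149, 150]
[42, 41, 41, 41, 40, 41, 41, 40, 52, 102, 143, 143, 145, 147, 148, 150] [150, 151, 151, 150, 149, 136, 56, 42, 54, 52, 53, 53, 53, 53]
[148, 150, 152, 152, 151, 149, 147, 147, 149, 159, 169, 169, 169, 169, 168, 168, 168, 168, 168, 168, 169, 164, 139, 82, 83, 84, 83, 83, 112, 151, 151, 150, 150, 151, 152, 151]
[147, 148, 148, 149, 157, 168, 173, 172, 172, 172]
```

Run:
```python
from h import *
z=np.load("w6.npz");c=dict(C=z["C"],K=z["K"],d=z["d"]);im=cv2.imread("pics/w6.png");g=im.max(2).astype(float)
def hl(v,a,th,up): # first crossing
    for i in range(len(v)-1):
        if (v[i]-th)*(v[i+1]-th)<=0 and v[i]!=v[i+1] and (v[i+1]>v[i])==up: return a+i+(th-v[i])/(v[i+1]-v[i])
rows=range(165,232,4)
L=onz(c,[[hl(g[r,295:315],295,95,False),r] for r in rows],14)
Rr=onz(c,[[hl(g[r,340:362],340,62,True),r] for r in rows],14)
F=onz(c,[[x,hl(g[148:165,x],148,95,False)] for x in list(range(308,319,2))+list(range(341,350,2))],14)
B=onz(c,[[x,hl(g[228:248,x],228,95,True)] for x in range(310,349,4)],14)
def fit(P,v):
    c0=P.mean(0)[:2];w=np.linalg.svd(P[:,:2]-c0)[2][0];w*=np.sign(w@v);return c0,np.arctan2(w[1],w[0])
v=np.array([.93,.36]);n=np.array([-.36,.93])
l,al=fit(L,v);r,ar=fit(Rr,v);f,af=fit(F,n);b,ab=fit(B,n);print(al,ar,af-np.pi/2,ab-np.pi/2)
yaw=np.mean([al,ar]);v=np.array([np.cos(yaw),np.sin(yaw)]);n=np.array([-v[1],v[0]])
print("w",(l-r)@n,"len",(f-b)@v)
ctr=v*((f+b)/2@v)+n*((l+r)/2@n);print("ctr",ctr,"yaw",yaw,"grasp",ctr+22*v)
p=ctr+22*v
plan([p[0],p[1],2],[np.pi,0,yaw],6,100)
```

```text
0.3763834903270128 0.37430729917014643 0.3702955251594362 0.37146940382554905
w 44.005356870390976 len 80.55534929197329
ctr [ 542.81172027 -195.19788753] yaw 0.37534539474857964 grasp [ 563.28010354 -187.13282174]
[0.59, 0.05, 3.54, -0.0, 0.0, -0.0, 100]
[0.59, 0.05, 3.54, -0.0, 0.0, -0.0, 100]
[0.59, 0.05, 3.54, -0.0, 0.0, -0.0, 100]
[0.59, 0.05, 3.54, -0.0, 0.0, -0.0, 100]
[0.59, 0.05, 3.54, -0.0, 0.0, -0.0, 100]
[0.58, 0.05, 3.54, -0.0, 0.0, -0.0, 100]
dist 215.6 ang 0.01
```

```bash
python3 -m jog '[[1.8,0.3,2,0,0,-0.01,100],[1.75,0,4,0,0,0,100],[0,0,4,0,0,0,100],[0,0,4,0,0,0,100],[0,0,3.5,0,0,0,100],[0,0,2,0,0,0,95],[0,0,1,0,0,0,90],[0,0,0,0,0,0,85]]' 25
python3 -m jog '[[0,0,0.3,0,0,0,80],[0,0,0,0,0,0,75]]'
```

```text
clock: 7.55
eef_pos: [563.7, -186.9, 9.6]
eef_rot: [-3.14, 0.001, 0.375]
wrist_force: [0.0, 0.1, -0.1]
finger_gap: 81.0
clock: 7.75
eef_pos: [564.5, -187.9, 8.5]
eef_rot: [3.141, -0.001, 0.374]
wrist_force: [-0.1, -0.1, -0.4]
finger_gap: 71.5
```

```bash
python3 -m jog '[[0,0,0.4,0,0,0,70],[0,0,0.1,0,0,0,65],[0,0,0,0,0,0,60],[0,0,0,0,0,0,60]]'
```

```text
clock: 8.15
eef_pos: [564.1, -188.0, 2.7]
eef_rot: [3.141, -0.0, 0.374]
wrist_force: [0.4, -0.2, 0.3]
finger_gap: 56.5
```

Good height; close on the plate (44 mm).

```bash
python3 -m jog '[[0,0,0,0,0,0,35],[0,0,0,0,0,0,35],[0,0,0,0,0,0,35],[0,0,0,0,0,0,35],[0,0,0,0,0,0,35]]' 25
python3 - <<'E'
from h import *
c=cam("wrist"); cv2.imwrite("pics/w7.png",c["color"]);print(c["s"]["eef_pos"],c["s"]["eef_rot"])
E
```

```text
clock: 8.65
eef_pos: [564.0, -187.9, 2.6]
eef_rot: [3.142, -0.0, 0.374]
wrist_force: [-0.9, 0.8, 1.2]
finger_gap: 43.8
[ 564.0228001  -187.91428529    2.63636385] [ 3.14158527e+00 -2.61323769e-05  3.73824869e-01]
```

View pics/w7.png

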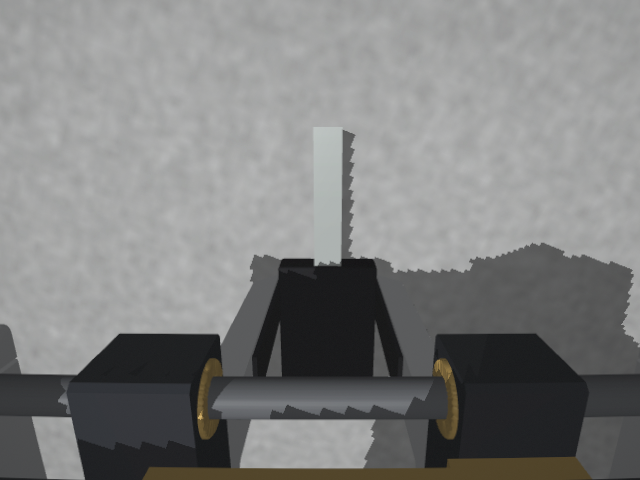

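```bash
python3 -m jog '[[0,0,0,0,0,0,55],[0,0,0,0,0,0,60],[0,0,0,0,0,0,60],[-0.7,0,0,0,0,0,60],[-0.7,0,0,0,0,0,60],[0,0,0,0,0,0,60],[0,0,0,0,0,0,35],[0,0,0,0,0,0,35]]' 35
python3 -m jog '[[0,0,0,0,0,0,35],[0,0,0,0,0,0,35],[0,0,0,0,0,0,35]]' 35
python3 - <<'E'
from h import *
c=cam("wrist"); cv2.imwrite("pics/w8.png",c["color"]);print(c["s"]["eef_pos"],c["s"]["eef_rot"],c["s"]["finger_gap"])
p=c["s"]["eef_pos"][:2]-[542.81,-195.2];v=np.array([np.cos(.375),np.sin(.375)]);print("marver frame",p@v,p@[-v[1],v[0]])
E
```

```text
clock: 9.5
eef_pos: [551.1, -193.1, 2.6]
eef_rot: [3.141, -0.0, 0.374]
wrist_force: [1.0, -1.8, 0.6]
finger_gap: 43.6
clock: 9.8
eef_pos: [551.1, -193.1, 2.6]
eef_rot: [3.141, -0.0, 0.374]
wrist_force: [-0.9, -0.6, 2.3]
finger_gap: 43.5
[ 551.07064235 -193.09644457    2.62758525] [ 3.14137312e+00 -8.79749647e-05  3.73875127e-01] 43.52668121935842
marver frame 8.457065233107981 -1.0682720013783635
```

View pics/w8.png

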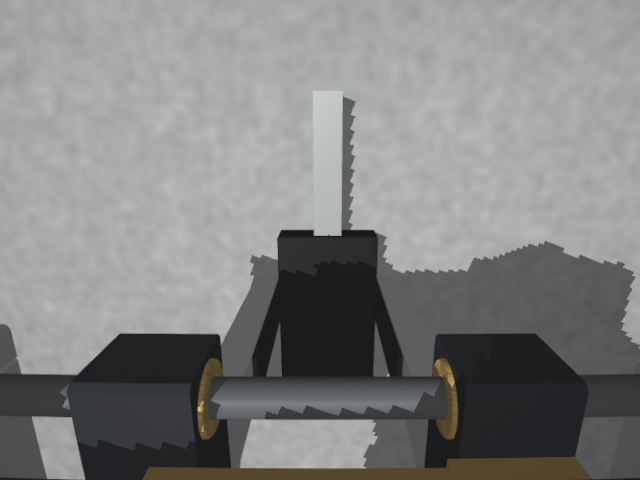

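```bash
python3 -m jog '[[0,0,-1,0,0,0,35],[0,0,-2.5,0,0,0,35],[0,0,-4,0,0,0,35],[0,0,-4,0,0,0,35],[0,0,-4,0,0,0,35],[0,0,-1.7,0,0,0,35],[0,0,0,0,0,0,35]]' 35
python3 - <<'E'
from h import *
O=np.array([538.7,189.4]);u=np.array([np.cos(.106),-np.sin(.106)])
p=O+u*(-28-31.5);print(p, O+u*-31.5)
plan([p[0],p[1],172],[np.pi,0,-.106],13,35)
E
```

```text
clock: 10.55
eef_pos: [551.8, -193.3, 177.7]
eef_rot: [3.138, -0.004, 0.374]
wrist_force: [-0.1, 0.3, -1.2]
finger_gap: 43.4
[479.53395813 195.69519572] [507.37680136 192.73275068]
[0.58, -2.99, 0.04, 0.0, -0.0, 0.04, 35]
[0.46, -3.01, 0.04, 0.0, -0.0, 0.04, 35]
[0.35, -3.02, 0.04, 0.0, -0.0, 0.04, 35]
[0.24, -3.03, 0.04, 0.0, -0.0, 0.04, 35]
[0.13, -3.04, 0.04, 0.0, -0.0, 0.04, 35]
[0.02, -3.04, 0.04, 0.0, -0.0, 0.04, 35]
[-0.1, -3.04, 0.04, 0.0, -0.0, 0.04, 35]
[-0.21, -3.04, 0.04, 0.0, -0.0, 0.04, 35]
[-0.32, -3.03, 0.04, 0.0, -0.0, 0.04, 35]
[-0.43, -3.01, 0.04, 0.0, -0.0, 0.04, 35]
[-0.54, -2.99, 0.04, 0.0, -0.0, 0.04, 35]
[-0.65, -2.97, 0.04, 0.0, -0.0, 0.04, 35]
[-0.76, -2.95, 0.04, 0.0, -0.0, 0.04, 35]
dist 395.7 ang 0.48
```

```bash
python3 -m jog '[[0.6,-3,0,0,0,0.04,35],[0.5,-3,0,0,0,0.04,35],[0.35,-3,0,0,0,0.04,35],[0.2,-3,0,0,0,0.04,35],[0.1,-3,0,0,0,0.04,35],[0,-3,0,0,0,0.04,35],[-0.1,-3,0,0,0,0.04,35],[-0.2,-3,0,0,0,0.04,35]]'
python3 -m jog '[[-0.3,-3,0,0,0,0.04,35],[-0.4,-3,0,0,0,0.04,35],[-0.5,-3,0,0,0,0.04,35],[-0.6,-3,0,0,0,0.04,35],[-0.8,-3,0,0,0,0,35],[0,0,0,0,0,0,35],[0,0,0,0,0,0,35]]'
python3 - <<'E'
from h import *
c=cam("wrist"); cv2.imwrite("pics/w9.png",c["color"]);np.savez("w9.npz",C=c["C"],K=c["K"],d=c["d"]);
plan([479.5,195.7,90],[np.pi,0,-.106],3,35);print(c["s"]["eef_pos"],c["s"]["eef_rot"],c["s"]["finger_gap"])
E
```

```text
clock: 11.35
eef_pos: [508.1, 45.9, 173.1]
eef_rot: [-3.141, 0.002, 0.052]
wrist_force: [0.3, 0.4, -1.1]
finger_gap: 43.8
clock: 12.05
eef_pos: [486.5, 195.6, 173.4]
eef_rot: [3.141, 0.002, -0.105]
wrist_force: [1.0, 0.3, -0.4]
finger_gap: 43.7
[-0.24, 0.0, 2.79, 0.0, 0.0, 0.0, 35]
[-0.24, 0.0, 2.79, 0.0, 0.0, 0.0, 35]
[-0.24, 0.0, 2.79, 0.0, 0.0, 0.0, 35]
dist 83.9 ang 0.002
[486.54587964 195.64875137 173.36690449] [ 3.14067661e+00  1.78530418e-03 -1.04830507e-01] 43.6635475514234
```

View pics/w9.png

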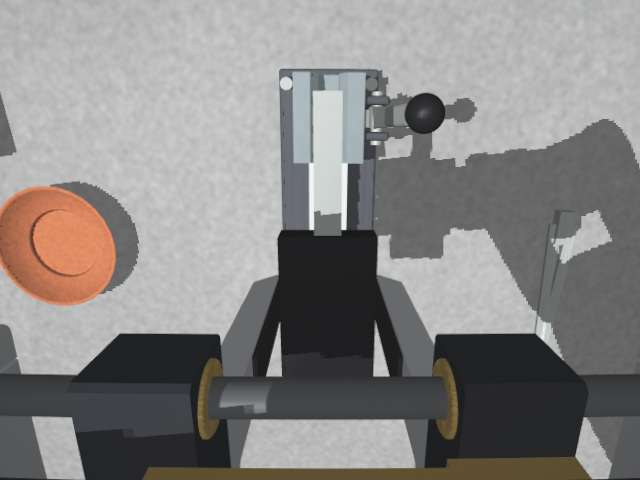

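Run:
```python
from h import *
z=np.load("w9.npz");c=dict(C=z["C"],K=z["K"],d=z["d"]);im=cv2.imread("pics/w9.png");g=im.max(2)
O=np.array([538.7,189.4]);u=np.array([np.cos(.106),-np.sin(.106)]);n=np.array([-u[1],u[0]])
for r in(100,130,150,200,222): print(r,g[r,275:385].tolist())
def cl(px,zz):
    X=onz(c,px,zz)[:,:2]-O;return np.c_[X@u,X@n].round(1)
print("shank",cl([[313,110],[342,110],[313,200],[342,200]],173.4+9.4))
print("ledge",cl([[309,200],[348,200]],35),"block",cl([[293,150],[366,150],[329,163]],49))
```

```text
100 [190, 190, 190, 189, 170, 104, 115, 118, 117, 120, 119, 121, 121, 120, 118, 117, 120, 140, 189, 192, 190, 190, 190, 190, 190, 190, 191, 191, 191, 191, 191, 190, 190, 191, 182, 138, 109, 127, 204, 219, 219, 219, 220, 219, 219, 219, 219, 218, 219, 219, 219, 219, 218, 218, 218, 218, 218, 218, 218, 218, 218, 217, 217, 217, 217, 217, 217, 204, 175, 175, 175, 176, 180, 187, 187, 186, 185, 185, 185, 186, 186, 187, 187, 188, 187, 187, 186, 187, 187, 161, 97, 70, 90, 107, 110, 112, 112, 111, 110, 111, 112, 113, 113, 112, 112, 112, 112, 112, 112, 111]
130 [191, 188, 186, 185, 181, 138, 109, 116, 116, 119, 119, 119, 119, 121, 118, 117, 117, 129, 170, 190, 192, 192, 192, 192, 192, 192, 192, 192, 192, 190, 189, 190, 189, 188, 181, 147, 110, 115, 181, 218, 219, 218, 219, 218, 218, 217, 218, 218, 218, 217, 217, 217, 217, 217, 217, 217, 216, 216, 216, 216, 216, 216, 216, 216, 216, 215, 213, 195, 176, 175, 175, 176, 181, 186, 186, 187, 187, 187, 187, 187, 186, 187, 187, 186, 185, 185, 185, 185, 166, 108, 66, 66, 65, 65, 67, 100, 154, 188, 204, 222, 236, 230, 207, 189, 171, 148, 119, 100, 102, 103
[... 1070 characters left out ...]
4, 102, 101]
222 [191, 190, 188, 190, 190, 192, 182, 138, 112, 112, 106, 117, 118, 118, 117, 116, 116, 116, 116, 117, 117, 118, 118, 119, 117, 116, 116, 116, 115, 113, 115, 117, 116, 134, 204, 242, 243, 243, 234, 143, 112, 112, 112, 111, 112, 112, 112, 112, 112, 112, 112, 112, 112, 112, 111, 111, 112, 111, 112, 112, 112, 111, 112, 112, 112, 126, 200, 242, 242, 242, 236, 171, 63, 63, 64, 63, 64, 65, 64, 64, 63, 63, 63, 73, 99, 114, 111, 110, 111, 113, 113, 115, 113, 112, 112, 113, 102, 73, 89, 106, 105, 104, 104, 104, 104, 105, 105, 105, 104, 105]
shank [[31.7  5.1]
 [31.7 -6.7]
 [-5.3  5.4]
 [-5.3 -7.1]]
ledge [[-30.   13.9]
 [-29.9 -17.4]] block [[ 10.   24.8]
 [ 10.  -29.6]
 [  0.4  -2. ]]
```

```bash
python3 -m jog '[[0,0,2.5,0,0,0,35],[0,0,4,0,0,0,35],[0,0,3,0,0,0,35],[0,0,1.5,0,0,0,35],[0,0,0,0,0,0,35],[0,0,0,0,0,0,35]]'
python3 - <<'E'
from h import *
c=cam("wrist"); cv2.imwrite("pics/w10.png",c["color"]);np.savez("w10.npz",C=c["C"],K=c["K"],d=c["d"]);
print(c["s"]["eef_pos"],c["s"]["eef_rot"],c["s"]["finger_gap"])
E
```

```text
clock: 12.7
eef_pos: [487.5, 194.9, 65.0]
eef_rot: [3.142, -0.0, -0.107]
wrist_force: [0.7, 1.1, -0.2]
finger_gap: 43.6
[487.49822995 194.91152375  64.9527556 ] [ 3.14156944e+00 -3.54781693e-05 -1.07167313e-01] 43.586837318554565
```

View pics/w10.png

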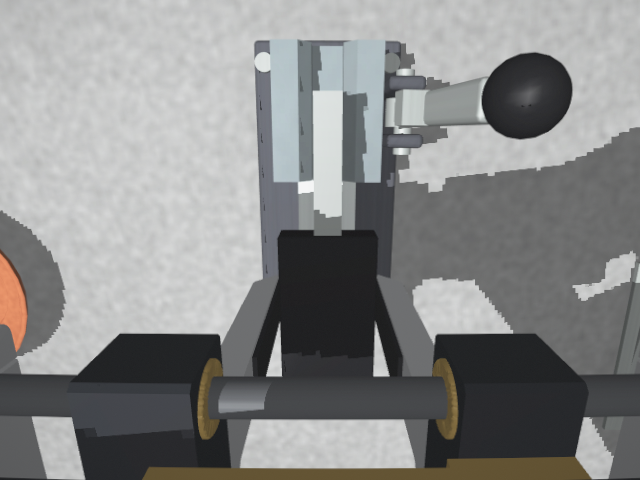

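```bash
python3 -m jog '[[0,0,1,0,0,0,35],[0,0,1,0,0,0,35],[0,0,0.3,0,0,0,35],[0,0,0.1,0,0,0,35],[0,0,0,0,0,0,35]]'
```

```text
clock: 13.25
eef_pos: [487.2, 195.6, 40.5]
eef_rot: [3.142, 0.0, -0.106]
wrist_force: [-0.6, -0.3, -1.7]
finger_gap: 43.5
```

```bash
python3 -m jog '[[0,0,0.1,0,0,0,35],[0,0,0.1,0,0,0,35],[0,0,0,0,0,0,35],[0,0,0,0,0,0,35]]'
```

```text
clock: 13.65
eef_pos: [487.2, 195.6, 38.6]
eef_rot: [-3.142, -0.0, -0.106]
wrist_force: [-0.0, 0.1, -1.6]
finger_gap: 43.4
```

```bash
python3 -m jog '[[0,0,0.05,0,0,0,35],[0,0,0,0,0,0,35],[0,0,0.05,0,0,0,35],[0,0,0,0,0,0,35]]'; python3 -m jog '[[0,0,0.04,0,0,0,35],[0,0,0,0,0,0,35]]'
```

```text
clock: 14.05
eef_pos: [487.2, 195.6, 37.6]
eef_rot: [-3.142, -0.0, -0.106]
wrist_force: [-0.6, 0.1, 1.0]
finger_gap: 43.6
clock: 14.25
eef_pos: [487.2, 195.6, 37.6]
eef_rot: [-3.142, -0.0, -0.106]
wrist_force: [-3.2, -1.4, 6.4]
finger_gap: 43.3
```

```bash
python3 -m jog '[[0.3,0,-0.03,0,0,0,35],[0.4,0,0,0,0,0,35],[0.4,0,0,0,0,0,35],[0.3,0,0,0,0,0,35],[0.2,0,0,0,0,0,35],[0,0,0,0,0,0,35],[0,0,0,0,0,0,35]]'
python3 - <<'E'
from h import *
c=cam("wrist"); cv2.imwrite("pics/w11.png",c["color"]);np.savez("w11.npz",C=c["C"],K=c["K"],d=c["d"]);
print(c["s"]["eef_pos"],c["s"]["eef_rot"],c["s"]["wrist_force"])
E
```

```text
clock: 14.95
eef_pos: [503.7, 193.8, 37.6]
eef_rot: [-3.141, -0.001, -0.106]
wrist_force: [1.1, 0.2, 2.3]
finger_gap: 43.8
[503.65847109 193.84978924  37.61563399] [-3.14129254e+00 -1.13750203e-03 -1.06310546e-01] [1.10013483 0.18464678 2.33601942]
```

View pics/w11.png

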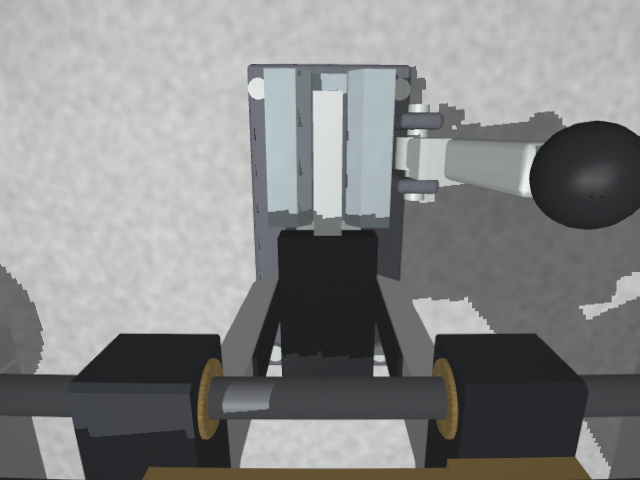

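```bash
python3 -m jog '[[0.1,0,0,0,0,0,35],[0.1,0,0,0,0,0,35],[0,0,0,0,0,0,35]]'; python3 -m jog '[[0.05,0,0,0,0,0,35],[0.05,0,0,0,0,0,35],[0,0,0,0,0,0,35]]'
```

```text
clock: 15.3
eef_pos: [504.9, 193.7, 37.6]
eef_rot: [3.142, 0.001, -0.106]
wrist_force: [-3.6, 0.2, 5.9]
finger_gap: 43.7
clock: 15.6
eef_pos: [505.8, 193.7, 37.6]
eef_rot: [3.142, 0.001, -0.106]
wrist_force: [-3.9, 0.9, 7.6]
finger_gap: 43.6
```

```bash
python3 -m jog '[[0.05,0,0,0,0,0,35],[0,0,0,0,0,0,35],[0,0,0,0,0,0,35]]'
```

```text
clock: 15.9
eef_pos: [506.3, 193.6, 37.6]
eef_rot: [3.142, 0.001, -0.106]
wrist_force: [-3.7, -0.3, 7.3]
finger_gap: 43.4
```

```bash
python3 -m jog '[[0.05,0,0,0,0,0,35],[0.05,0,0,0,0,0,35],[0,0,0,0,0,0,35]]'; python3 -m jog '[[0.05,0,0,0,0,0,35],[0,0,0,0,0,0,35]]'
```

```text
clock: 16.2
eef_pos: [507.3, 193.5, 37.6]
eef_rot: [-3.142, 0.001, -0.106]
wrist_force: [-4.1, 0.4, 6.8]
finger_gap: 43.2
clock: 16.4
eef_pos: [507.7, 193.4, 37.6]
eef_rot: [3.142, 0.001, -0.106]
wrist_force: [-4.3, -0.2, 8.2]
finger_gap: 43.4
```

```bash
python3 -m jog '[[0.04,0,0,0,0,0,35],[0,0,0,0,0,0,35]]'; python3 -m jog '[[0.04,0,0,0,0,0,35],[0,0,0,0,0,0,35]]'; python3 -m jog '[[0.04,0,0,0,0,0,35],[0,0,0,0,0,0,35]]'
python3 - <<'E'
from h import *
c=cam("wrist"); cv2.imwrite("pics/w12.png",cv2.resize(c["color"][60:300,240:420],None,fx=2.5,fy=2.5))
E
```

```text
clock: 16.6
eef_pos: [507.8, 193.4, 37.6]
eef_rot: [3.141, 0.002, -0.106]
wrist_force: [-6.9, 0.6, 10.9]
finger_gap: 43.4
clock: 16.8
eef_pos: [507.8, 193.4, 37.6]
eef_rot: [3.141, 0.003, -0.106]
wrist_force: [-10.2, 0.3, 11.5]
finger_gap: 43.8
clock: 17.0
eef_pos: [507.8, 193.4, 37.6]
eef_rot: [3.141, 0.003, -0.106]
wrist_force: [-12.3, 0.7, 14.3]
finger_gap: 43.4
```

View pics/w12.png

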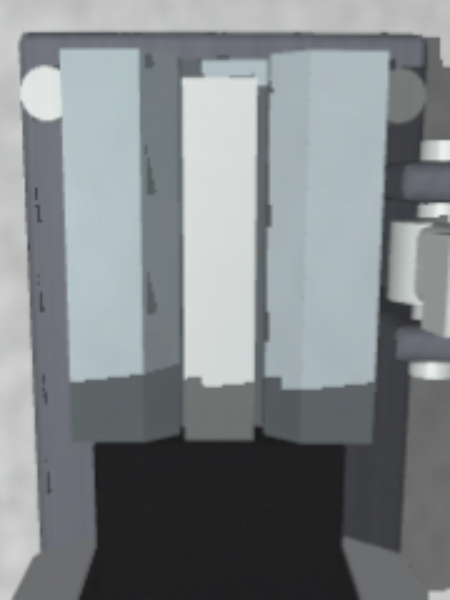

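```bash
python3 -m jog '[[-0.1,0,-0.05,0,0,0,35],[0,0,0,0,0,0,35]]'; python3 -m jog '[[0,0,0,0,0,0,55],[0,0,0,0,0,0,65],[0,0,0,0,0,0,70],[0,0,0,0,0,0,70]]'
python3 - <<'E'
from h import *
c=cam("wrist"); cv2.imwrite("pics/w13.png",cv2.resize(c["color"][60:300,240:420],None,fx=2.5,fy=2.5))
E
```

```text
clock: 17.25
eef_pos: [507.7, 193.4, 37.6]
eef_rot: [3.141, 0.001, -0.106]
wrist_force: [-4.2, 0.8, 2.9]
finger_gap: 43.2
clock: 17.65
eef_pos: [508.4, 193.3, 37.9]
eef_rot: [3.142, -0.0, -0.106]
wrist_force: [0.0, 0.2, 0.3]
finger_gap: 65.5
```

View pics/w13.png

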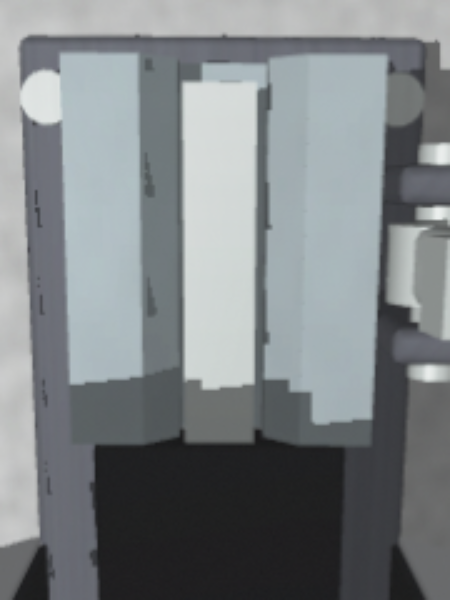

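```bash
python3 -m jog '[[0,0,-2,0,0,0,70],[0,0,-4,0,0,0,70],[0,0,-4,0,0,0,70],[0,0,-4,0,0,0,70],[0,0,-1.5,0,0,0,70],[0,0,0,0,0,0,70]]'
python3 - <<'E'
from h import *
t=cam("top");cv2.imwrite("pics/t14.png",cv2.resize(t["color"][200:320,180:320],None,fx=4,fy=4))
plan([562,125,195],[np.pi,0,1.465],12,60)
E
```

```text
clock: 18.3
eef_pos: [509.1, 193.6, 195.3]
eef_rot: [-3.14, -0.004, -0.106]
wrist_force: [0.4, 0.4, -0.9]
finger_gap: 66.1
[0.5, 0.52, -0.01, 0.0, -0.0, -0.13, 60]
[0.43, 0.58, -0.01, 0.0, -0.0, -0.13, 60]
[0.35, 0.63, -0.01, 0.0, -0.0, -0.13, 60]
[0.27, 0.67, -0.01, 0.0, -0.0, -0.13, 60]
[0.18, 0.7, -0.02, 0.0, -0.0, -0.13, 60]
[0.08, 0.72, -0.02, 0.0, -0.0, -0.13, 60]
[-0.01, 0.72, -0.02, 0.0, -0.0, -0.13, 60]
[-0.1, 0.72, -0.02, 0.0, -0.0, -0.13, 60]
[-0.2, 0.7, -0.02, 0.0, -0.0, -0.13, 60]
[-0.29, 0.66, -0.02, 0.0, -0.0, -0.13, 60]
[-0.37, 0.62, -0.02, 0.0, -0.0, -0.13, 60]
[-0.45, 0.57, -0.02, 0.0, -0.0, -0.13, 60]
dist 86.9 ang 1.571
```

```bash
python3 -m jog '[[0.5,0.5,0,0,0,-0.13,60],[0.4,0.6,0,0,0,-0.13,60],[0.35,0.6,0,0,0,-0.13,60],[0.3,0.7,0,0,0,-0.13,60],[0.2,0.7,0,0,0,-0.13,60],[0.1,0.7,0,0,0,-0.13,60],[0,0.7,0,0,0,-0.13,60],[-0.1,0.7,0,0,0,-0.13,60]]'
python3 -m jog '[[-0.2,0.7,0,0,0,-0.13,60],[-0.3,0.7,0,0,0,-0.13,60],[-0.4,0.6,0,0,0,-0.13,60],[-0.45,0.6,0,0,0,-0.14,60],[0,0,0,0,0,0,60],[0,0,0,0,0,0,60]]'
python3 - <<'E'
from h import *
c=cam("wrist"); cv2.imwrite("pics/w15.png",c["color"]);np.savez("w15.npz",C=c["C"],K=c["K"],d=c["d"]);
print(c["s"]["eef_pos"],c["s"]["eef_rot"],c["s"]["wrist_force"])
E
```

```text
clock: 19.15
eef_pos: [543.4, 148.2, 190.8]
eef_rot: [-3.14, 0.002, 0.939]
wrist_force: [-0.2, -0.2, -0.8]
finger_gap: 56.4
clock: 19.75
eef_pos: [561.4, 125.0, 191.6]
eef_rot: [-3.14, 0.0, 1.459]
wrist_force: [-0.6, -0.7, -0.4]
finger_gap: 56.6
[561.35830224 124.95963313 191.59626988] [-3.13965938e+00  4.92791089e-04  1.45925924e+00] [-0.59843686 -0.6858052  -0.36724893]
```

View pics/w15.png

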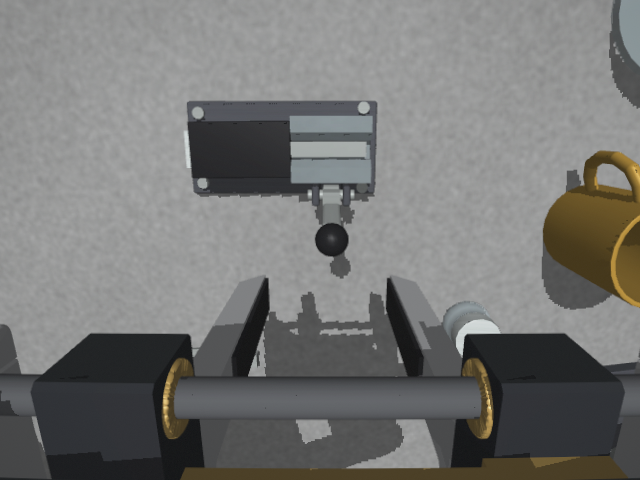

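Run:
```python
from h import *
z=np.load("w15.npz");c=dict(C=z["C"],K=z["K"],d=z["d"]);X=onz(c,[[331.5,239.5]],142.5)[0];print(X)
plan([X[0],X[1],123.7],[np.pi,0,1.465],4,60)
```

```text
[565.53817444 136.55870342 142.5       ]
[0.3, 0.07, 1.71, -0.0, 0.0, -0.0, 60]
[0.3, 0.07, 1.71, -0.0, 0.0, -0.0, 60]
[0.3, 0.07, 1.71, -0.0, 0.0, -0.0, 60]
[0.3, 0.07, 1.71, -0.0, 0.0, -0.0, 60]
dist 69.3 ang 0.005
```

```bash
python3 -m jog '[[1.2,0.28,1,0,0,0,60],[0,0,2.5,0,0,0,60],[0,0,2.3,0,0,0,60],[0,0,1,0,0,0,60],[0,0,0,0,0,0,60],[0,0,0,0,0,0,60]]' 15
python3 -m jog '[[0,0,0,0,0,0,10],[0,0,0,0,0,0,10],[0,0,0,0,0,0,10],[0,0,0,0,0,0,10],[0,0,0,0,0,0,10],[0,0,0,0,0,0,10]]' 15
python3 - <<'E'
import numpy as np
a=np.array(list(np.arange(1.77,.3,-.14))+[.28,.2,.15,.12,.09]);y=86*np.cos(a);z=86*np.sin(a)
for i in range(1,len(a)): print(a[i].round(2),((y[i]-y[i-1])/10).round(2),(-(z[i]-z[i-1])/10).round(2))
E
```

```text
clock: 20.4
eef_pos: [566.2, 137.0, 125.6]
eef_rot: [3.141, -0.0, 1.463]
wrist_force: [-0.1, 0.4, 0.0]
finger_gap: 56.4
clock: 21.0
eef_pos: [565.2, 136.6, 125.0]
eef_rot: [-3.14, 0.0, 1.464]
wrist_force: [-6.2, -0.5, 3.9]
finger_gap: 18.8
1.63 1.19 -0.16
1.49 1.2 0.01
1.35 1.19 0.18
1.21 1.15 0.34
1.07 1.09 0.5
0.93 1.01 0.65
0.79 0.91 0.78
0.65 0.79 0.9
0.51 0.66 1.01
0.37 0.51 1.09
0.28 0.25 0.73
0.2 0.16 0.67
0.15 0.07 0.42
0.12 0.03 0.26
0.09 0.03 0.26
```

```bash
python3 -m jog '[[1.19,0,-0.16,0,0,0,10],[1.2,0,0.01,0,0,0,10],[1.19,0,0.18,0,0,0,10],[1.15,0,0.34,0,0,0,10],[1.09,0,0.5,0,0,0,10],[1.01,0,0.65,0,0,0,10],[0.91,0,0.78,0,0,0,10],[0,0,0,0,0,0,10]]'
```

```text
clock: 21.8
eef_pos: [574.0, 215.1, 101.2]
eef_rot: [-3.141, -0.001, 1.465]
wrist_force: [-2.7, 3.6, 1.3]
finger_gap: 18.9
```

```bash
python3 -m jog '[[0.79,0,0.9,0,0,0,10],[0.66,0,1.01,0,0,0,10],[0.51,0,1.09,0,0,0,10],[0.25,0,0.73,0,0,0,10],[0,0,0,0,0,0,10],[0,0,0,0,0,0,10]]'
```

```text
clock: 22.4
eef_pos: [576.3, 235.8, 64.5]
eef_rot: [-3.141, -0.0, 1.464]
wrist_force: [-4.2, 4.4, -0.0]
finger_gap: 18.5
```

```bash
python3 -m jog '[[0.15,0,0.5,0,0,0,10],[0.1,0,0.4,0,0,0,10],[0.05,0,0.3,0,0,0,10],[0,0,0,0,0,0,10],[0,0,0,0,0,0,10]]'; python3 -m jog '[[0,0,0.15,0,0,0,10],[0,0,0,0,0,0,10]]';python3 -m jog '[[0,0,0.1,0,0,0,10],[0,0,0,0,0,0,10]]'
```

```text
clock: 22.9
eef_pos: [576.7, 238.4, 52.6]
eef_rot: [-3.141, 0.0, 1.464]
wrist_force: [-4.8, 2.2, -2.0]
finger_gap: 18.7
clock: 23.1
eef_pos: [576.7, 238.5, 51.3]
eef_rot: [-3.141, -0.0, 1.464]
wrist_force: [-4.2, 3.5, -0.6]
finger_gap: 18.8
clock: 23.3
eef_pos: [576.7, 238.6, 50.4]
eef_rot: [-3.141, -0.0, 1.464]
wrist_force: [-4.6, 4.0, 0.6]
finger_gap: 19.1
```

```bash
python3 -m jog '[[0,0,0.1,0,0,0,10],[0,0,0,0,0,0,10]]'; python3 -m jog '[[0,0,0.1,0,0,0,10],[0,0,0,0,0,0,10]]';python3 -m jog '[[0,0,0.08,0,0,0,10],[0,0,0,0,0,0,10]]'
```

```text
clock: 23.5
eef_pos: [576.7, 238.7, 49.4]
eef_rot: [-3.141, -0.0, 1.464]
wrist_force: [-5.4, 4.2, 1.0]
finger_gap: 18.6
clock: 23.7
eef_pos: [576.7, 238.7, 48.4]
eef_rot: [-3.141, -0.0, 1.464]
wrist_force: [-5.1, 4.2, 0.8]
finger_gap: 19.0
clock: 23.9
eef_pos: [576.7, 238.7, 47.7]
eef_rot: [-3.141, -0.0, 1.464]
wrist_force: [-5.4, 3.9, 0.8]
finger_gap: 19.1
```

```bash
for i in 1; do python3 -m jog '[[0,0,0.08,0,0,0,10],[0,0,0,0,0,0,10]]'; done; python3 -m jog '[[0,0,0.06,0,0,0,10],[0,0,0,0,0,0,10]]';python3 -m jog '[[0,0,0.06,0,0,0,10],[0,0,0,0,0,0,10]]'
```

```text
clock: 24.1
eef_pos: [576.7, 238.7, 46.8]
eef_rot: [-3.141, -0.0, 1.464]
wrist_force: [-4.9, 4.6, 0.2]
finger_gap: 18.6
clock: 24.3
eef_pos: [576.7, 238.7, 46.4]
eef_rot: [-3.141, -0.0, 1.464]
wrist_force: [-4.6, 4.2, 0.3]
finger_gap: 18.9
clock: 24.5
eef_pos: [576.8, 238.7, 46.0]
eef_rot: [3.142, -0.001, 1.464]
wrist_force: [-5.1, 4.1, 3.8]
finger_gap: 18.8
```

```bash
python3 -m jog '[[0,0,0.05,0,0,0,10],[0,0,0,0,0,0,10]]'; python3 -m jog '[[0,0,0.05,0,0,0,10],[0,0,0,0,0,0,10]]'
python3 - <<'E'
from h import *
c=cam("side"); cv2.imwrite("pics/s16.png",cv2.resize(c["color"][150:250,225:345],None,fx=6,fy=6))
E
```

```text
clock: 24.7
eef_pos: [576.8, 238.7, 45.7]
eef_rot: [3.141, -0.001, 1.464]
wrist_force: [-7.5, 3.4, 5.0]
finger_gap: 18.8
clock: 24.9
eef_pos: [576.8, 238.7, 45.4]
eef_rot: [3.141, -0.001, 1.464]
wrist_force: [-8.3, 2.9, 7.4]
finger_gap: 18.6
```

View pics/s16.png

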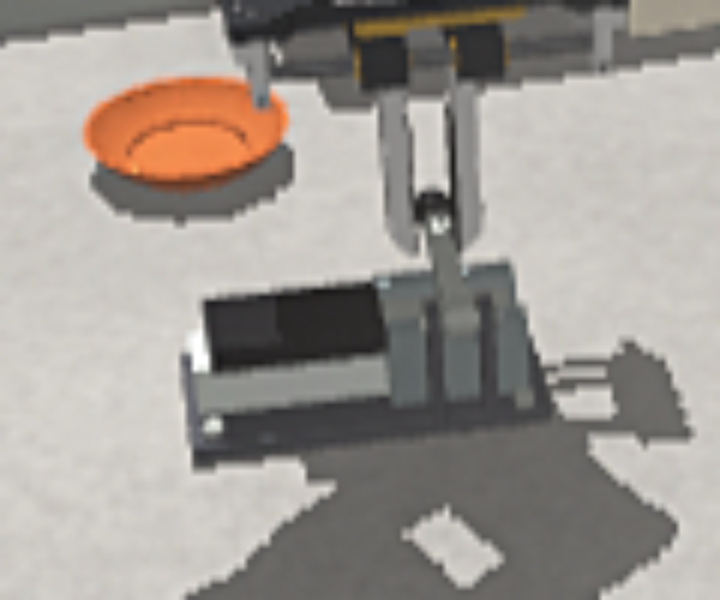

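```bash
python3 -m jog '[[0,0,0,0,0,0,60],[0,0,0,0,0,0,60],[0,0,0,0,0,0,60],[0,0,0,0,0,0,60],[0,0,-2,0,0,0,60],[0,0,-4,0,0,0,60],[0,0,-4,0,0,0,60],[0,0,-2,0,0,0,60]]'
python3 -m jog '[[-2.2,0,0,0,0,0,90],[0,0,0,0,0,0,90],[0,0,0,0,0,0,90]]'
python3 - <<'E'
from h import *
c=cam("wrist"); cv2.imwrite("pics/w17.png",c["color"]);np.savez("w17.npz",C=c["C"],K=c["K"],d=c["d"]);print(c["s"]["eef_pos"])
c=cam("side"); cv2.imwrite("pics/s17.png",cv2.resize(c["color"][150:250,225:345],None,fx=6,fy=6,interpolation=cv2.INTER_NEAREST));np.savez("s17.npz",C=c["C"],K=c["K"],d=c["d"])
E
```

```text
clock: 25.75
eef_pos: [577.8, 238.7, 168.2]
eef_rot: [3.137, -0.002, 1.464]
wrist_force: [-0.7, 0.2, -0.7]
finger_gap: 56.2
clock: 26.05
eef_pos: [574.5, 216.5, 164.2]
eef_rot: [-3.141, 0.0, 1.463]
wrist_force: [0.5, -0.4, -0.5]
finger_gap: 77.0
[574.50509017 216.47360901 164.16984141]
```

View pics/w17.png

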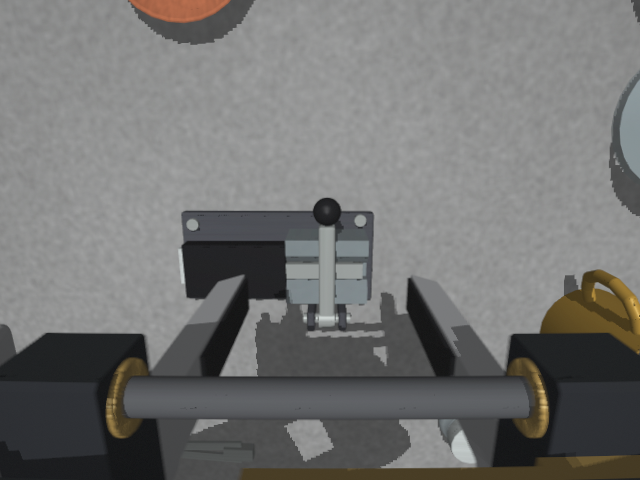

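View pics/s17.png

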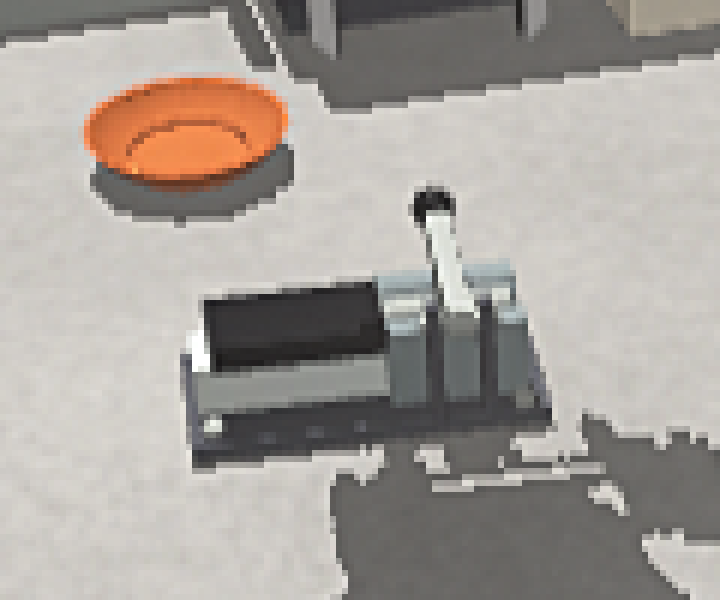

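Run:
```python
from h import *
a=np.load("w17.npz");b=np.load("s17.npz")
t=cam("top");ct=t["color"]; cv2.imwrite("pics/t17.png",cv2.resize(ct[200:320,180:320],None,fx=4,fy=4))
X,e=tri([a,b],[(327,212),(225+433.5/6-.42,150+205/6-.42)]);print(X,e)
O=np.array([538.7,189.4,0]);u=np.array([np.cos(.106),-np.sin(.106),0]);n=np.array([-u[1],u[0],0])
y=(X-O)@n+34;z=X[2]-58;print((X-O)@u,y,z,np.hypot(y,z),np.arctan2(z,y))
im=cv2.imread("pics/w17.png");g=im.max(2)
print(g[255,275:295].tolist(),g[280,275:300].tolist());
# plate corners on z=49, in clamp frame
P=onz(a,[[285.5,245],[285.5,292],[186,245],[187,292],[236,240.5],[236,298]],49)-O
print(np.c_[P@u,P@n].round(1))
P=onz(a,[[327,230]],49+8)-O
# block edges y (z=49): columns 355
print(g[225:310,355].tolist())
```

```text
[576.49611363 235.54664287  66.38562402] [np.float64(0.2971116174337371), np.float64(0.2971116174336981)]
32.70158475075986 83.88652331528154 8.38562402146178 84.30461128642128 0.09963290971156563
[38, 37, 38, 39, 39, 37, 37, 37, 37, 44, 87, 133, 133, 133, 133, 132, 132, 133, 132, 132] [37, 38, 37, 37, 38, 37, 37, 37, 38, 37, 32, 79, 139, 139, 139, 138, 139, 138, 139, 139, 138, 138, 139, 138, 139]
[[  1.1  20.9]
 [ -0.1 -17.8]
 [-75.6  21. ]
 [-78.5 -17.8]
 [-36.8  24.5]
 [-39.7 -22.9]]
[77, 81, 85, 86, 89, 90, 89, 90, 90, 90, 90, 89, 90, 90, 89, 108, 137, 142, 142, 142, 142, 142, 143, 142, 142, 142, 142, 141, 141, 142, 138, 120, 92, 92, 92, 91, 84, 86, 110, 140, 160, 159, 159, 159, 159, 159, 159, 159, 160, 159, 159, 159, 159, 144, 123, 142, 143, 142, 143, 142, 143, 142, 140, 141, 142, 142, 142, 142, 142, 142, 142, 143, 142, 142, 141, 142, 142, 141, 142, 142, 142, 144, 145, 146, 147]
```

View pics/t17.png

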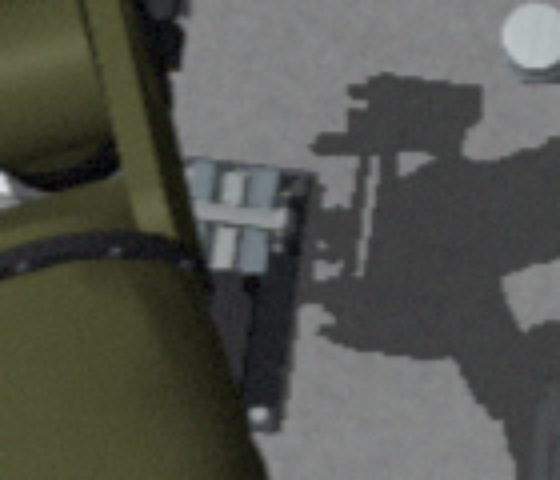

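```bash
python3 -m jog '[[0,0,-2,0,0,0,90],[0,0,0,0,0,0,90],[0,0,0,0,0,0,90],[0,0,0,0,0,0,90]]'; python3 -c "
from cell import order; print(order.sign_off())"
```

```text
clock: 26.6
eef_pos: [574.2, 216.7, 183.3]
eef_rot: [-3.14, 0.0, 1.464]
wrist_force: [0.2, -0.2, -0.7]
finger_gap: 84.5
the job is handed in; nothing more can be done
None
```

The marver is mounted in the clamp with the lever down on its shank, and I handed the job in at 26.6 s; no verdict was reported.

**What I did**
- I gripped the lever's ball and swung it open to about 1.77 rad. That is just short of the 1.9 rad stop but well past the required 1.3. The ball slid a little in the pads during this swing.
- I picked up the marver, gripping it a second time further back so the gripper's body would clear the open lever. Then I laid the shank in the channel and pushed until the plate stopped, with the wrist force reaching about 12 N along the channel and 14 N vertically.
- I let go, swung the lever down by its ball until the force began to rise, stopped at about 7 N, released and backed off.

**Last checks**
- **Shoulder:** its edge measured within about 1 mm of the jaw block's face.
- **Sideways position:** the shank lies in the channel, roughly 1 mm off centre by the wrist camera, within the 4 mm allowed.
- **Lever angle:** two camera views gave about 0.10 rad and the tool height gave about 0.08. They differ slightly, but both are within 0.05–0.14.
- **Robot:** clear of everything, with wrist force near zero.
- **Other things on the bench:** I noticed no contact with them, but did not measure their positions again at the end.

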